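# Snug the adjustable wrench on the press-board nut and tighten it

## Robot

A 6-joint arm with a two-finger parallel gripper is mounted at the origin on the work surface. World frame = base frame: x ahead of the robot, y to its left, z up, the work surface at z = 0. Lengths are in m, angles in rad, forces in N, time in s.
With the tool pointing down it reaches from about 0.25 to 0.775 m from the base axis. Payload 4 kg.
Tool frame: the origin (TCP) lies midway between the tips of the shut fingers; the grasp point (between the pads) lies 19 mm behind it; z points along the fingers, y is the line along which they close (so a half turn about z gives the same grasp; the last joint's range is limited). The gripper opens to 94 mm and grips with 3 to 60 N. Pads are 16 mm wide; open, the fingers measure 119 mm over their backs; the gripper's body (75 mm by 177 mm) begins 78 mm behind the grasp point.
Start: joints at [1.01, 0.087, 1.371, -0, 1.684, -0.103], TCP at [0.243, 0.493, 0.206] pointing down, gripper open.
Joint ranges: [-3.1, 3.1], [-0.76, 2.03], [0.27, 2.55], [-1.08, 4.22], [0.17, 2.65], [-2.57, 2.57]. Speed limits (rad/s): [2.79, 2.79, 3.14, 3.14, 3.14, 3.14].

## Interface

Orientations are given as [roll, pitch, yaw] about the fixed x, y, z axes, in that order (R = Rz(yaw) Ry(pitch) Rx(roll)).
In Python, from workcell import r gives the robot as it stands.
- The arm moves only by the tool arm_command, never from a script. Its arguments are lists of equal length, an entry for each row: "rot": the turn, a rotation vector about the tool's x, y, z in units of 5 degrees (1.0 is 5 degrees), a list of three; "delta_pos": the shift along the tool's x, y, z in m, a list of three; "claw": the opening, from -1 (shut) to 1 (fully open). In form: {"rot": [[ax, ay, az], ...], "delta_pos": [[tx, ty, tz], ...], "claw": [claw, ...]}. A call has 1 to 20 rows; each row shifts and turns the commanded pose from where the row before left it, along the tool's axes as they then stand; what a row does not reach is not made up. A row lasts 1/10 s, in which the tool goes at most 50 mm and 8.59 degrees, less where a joint would pass 70% of its speed; a pose out of reach is approached as far as the arm can. A call is refused whole if a number of a shift passes 0.05 or a number of a turn 1, either way. A call with a gripper value outside its range is refused whole. The fingers move at their own pace and stop on an object; "squeeze" is the grip in N (left out, the last holds). Time passes only in rows, so rows that do not move let the fingers close. It gives the time, the measured TCP pose, the force, the opening and the grip force at its end, in the units of the state.
- r.state(): the state, without advancing time (a new reading comes with each control period).
- r.snapshot(name): name is "side" or "top"; returns a dict with "img" (400x640x3 uint8, red, green, blue), "z_map" (400x640 float32, m along the optical axis (not along the pixel's ray), 0 where there is no reading), "mtx" (3x3 intrinsics, pixels), "R" (3x3) and "t" (3): a world point X has camera coordinates R X + t. Camera axes: x right, y down, z forward; pixel columns grow to the right and rows downward; lengths in m; the calibration is good to about 2 mm. A picture is of the moment at which its call begins.
- r.finish_job(): hands the job in; it is judged then, once.
The state is a dict: "time_s": time; "q": joint angles; "joint_vel": joint speeds; "tau": joint torques, N m; "tool_pos": TCP position; "tool_rot": TCP orientation; "contact_force": force on the tool from outside, world axes, zero at the start; "torque": the same for the moment, N m; "grip_width": opening from 0.0 (shut) to 1.0 (fully open); "gripper_force": force on a finger pad.
Only numpy, scipy, OpenCV 4.12 (cv2) and the standard library are available. Lean on these libraries where they do the work, as an engineer would, in place of code of your own. Each camera call takes 0.05 s, during which the arm holds its last target. There are 200 camera calls.

## Task

One corner of the case press's mounting board has worked loose, and the adjustable wrench already lies over that corner's nut with its jaw standing too wide. Roll the wrench's knurled worm with light fingertip pressure until the jaw sits snugly on the nut without play, and only then use the wrench to tighten the nut an eighth of a turn (45 degrees clockwise from above). Leave the wrench lying snug on the nut, do not lean on the press or its board, and leave everything else where it is.

Things in the scene. Friction and masses are not known exactly. Their poses are not given: they have to be found in the camera images.
- press_board: plywood mounting board of a blue hand press, 320 x 360 x 18 mm, fixed. Origin: centre of its underside; z up. The press, 0.33 m high, stands on its back right part, x = 15 to 140 mm, y = -105 to -5 mm. Studs with nuts at x = +-100, y = +-130 mm; the loose one, under the wrench, is at (-100, +130) mm; the other three stay untouched
- corner_nut (a joint): angle of the loose steel hexagon nut (rad): 0 at the start, grows as it is tightened (clockwise from above). It turns stiffly at about 0.5 N m and stays where it is left
- nut_top (a point): centre of the top of that nut: 24 mm across flats, 27.7 mm across corners, 13 mm high, standing on the board; its vertical stud, 16 mm thick, stands 8 mm higher
- adj_wrench: 250 mm class adjustable wrench lying flat on the board around the nut, about 0.45 kg, overall length 234 mm. Origin: underside, centre of the mouth when set to 24 mm. x points from the handle out through the mouth, y to the fixed jaw (face at y = +12 mm), z up. Head 15 mm thick and up to 48 mm wide from x = -16 to -65 mm, then a neck about 26 mm wide to x = -91 mm
- wrench_mouth (a point): point of the wrench 7.5 mm above its origin, centre of the mouth; within a few mm of the nut's axis while the wrench is on the nut
- worm_top (a point): top of the wrench's dark knurled worm, a roller 17 mm in diameter and 13 mm long, axle along the wrench's y. It stands 2.7 mm proud of the head's upper face, 39 mm to the handle side of the mouth centre. Press on it from above and drag its top towards the nut (wrench +x): it rolls and closes the jaw, 0.075 mm per mm of drag (4 mm a turn); the other way opens it
- wrench_worm: the same worm, origin on its axle (it turns with it). It needs about 4 N along its rim while the jaw runs free, clearly more once the jaw bites on the nut; friction with a fingertip is 1.1 to 1.7. It does not turn back by itself. Its pin is slender: more than 20 N from the fingers bends it
- wrench_handle (a point): middle of the handle where it is best pushed or held, 165 mm from the mouth centre; there the handle is 24 mm wide (along the wrench's y) and 9 mm thick, its centre 7.5 mm above the board, underside 3 mm clear of it. The handle ends in a round eye 29 mm across, 205 mm from the mouth centre
- wrench_jaw (a joint): how far the wrench's opening exceeds the nut's 24 mm (m): 0 is exactly closed on the nut, positive is slack; it starts between 3 and 5 mm. The jaw slides along the wrench's y
- jaw_face (a point): middle of the moving jaw's gripping face, on the wrench's -y side
- watch_steel: steel wristwatch lying flat on the back left of the board, 39 mm case, 11 mm high, bracelet 170 mm long; not to be moved
- spare_die: loose white nylon press die on the board, 42 mm across, 20 mm high; not to be moved
- watch_black: black wristwatch lying on the table, 39 mm case, 170 mm long, 11 mm high; not to be moved
- eye_loupe: black eye loupe, 34 mm across, 30 mm high; not to be moved
- screwdriver: yellow-handled screwdriver, 150 mm long, lying on the table; not to be moved
- tape_ring: white ring of tape, 90 mm across, 18 mm high; not to be moved
- battery_box: blue box of button cells, 70 x 50 x 25 mm; not to be moved
Mind the look-alikes: they are no part of the job. What is shaped like the adj_wrench but blue or pink is not meant.

How it is judged:
On the way, in this order (a step that is already met when the one before it is completed fails the run):
1. the jaw is closed snugly on the nut: less than 0.7 mm of play, the wrench on the nut (value of joint wrench_jaw below 0.0007 m and horizontal distance between wrench_mouth and nut_top below 0.007 m and z of wrench_mouth in the frame of press_board below 0.032 m and angle between adj_wrench's own z axis and vertical below 0.06 rad), for 0.3 s.
2. the nut is tightened by at least 35 degrees (value of joint corner_nut above 0.61 rad), for 0.1 s.
At the end, for the whole second after the job is handed in: the nut stands 35 to 55 degrees tighter than at the start; the wrench lies flat and still on the board around the nut (mouth centre within 7 mm of the nut's axis), its jaw still snug (less than 1.2 mm of play) (value of joint corner_nut between 0.61 and 0.96 rad and value of joint wrench_jaw below 0.0012 m and horizontal distance between wrench_mouth and nut_top below 0.007 m and z of wrench_mouth in the frame of press_board below 0.032 m and angle between adj_wrench's own z axis and vertical below 0.06 rad and linear speed of adj_wrench below 0.01 m/s); the robot touches nothing.
It fails at once if the nut was turned while the jaw had more than 1.2 mm of play, which rounds off its corners ((value of joint corner_nut above 0.1 rad or value of joint corner_nut below -0.1 rad) and value of joint wrench_jaw above 0.0012 m).
It fails at once if the fingers pressed on the worm with more than 20 N (contact force between the fingers and wrench_worm above 20 N).
It fails at once if the robot bore on the press, its board or the nut with more than 20 N (contact force between any of the fingers, the arm and press_board above 20 N).
It fails at once if another thing on the table or the board was shifted by more than 20 mm (distance of any of watch_steel, spare_die, watch_black, eye_loupe, screwdriver, tape_ring, battery_box from where it was at the start of the episode above 0.02 m).
It also fails if it takes over 70 s, if anything falls off the work surface, if the arm or the gripper's body presses on something with over 40 N, if the wrist force passes 120 N, or if a joint passes its speed limit or range.

## Working session

There is one attempt and no reset: what is moved stays moved. The work goes in short steps, Python scripts to look and compute and a tool call to move; the robot and the scene stay as the last step left them, time stands still between calls to the robot, and variables do not carry over. Pictures are saved under pics/ and viewed, at most 10 in all, crops included, and the job is handed in when it is done.

Besides the shell and the picture viewer there is one more tool, called after "Emit:" as a command line: name --argument value ..., lists and objects as JSON in quotes. arm_command: Moves the arm, as the interface text tells. Its arguments: {"type":"object","properties":{"rot":{"type":"array"},"delta_pos":{"type":"array"},"claw":{"type":"array"},"squeeze":{"type":"number"}},"required":["rot","delta_pos","claw"]}

```bash
mkdir -p pics && ls && python3 - <<'E'
from workcell import r
import cv2, numpy as np, pickle
for n in ("top","side"):
    s=r.snapshot(n); pickle.dump(s,open(f"{n}0.pkl","wb"))
    cv2.imwrite(f"pics/{n}0.png",s["img"][:,:,::-1])
    print(n,s["mtx"].tolist(),s["R"].round(4).tolist(),s["t"].round(4).tolist())
print(r.state())
E
```

```text
pics
top [[384.6970647612945, 0.0, 317.70353378984083], [0.0, 384.6970647612945, 197.5273994466458], [0.0, 0.0, 1.0]] [[-0.0049, -1.0, -0.0026], [-0.9925, 0.0052, -0.1224], [0.1225, 0.002, -0.9925]] [-0.001, 0.5258, 1.1128]
side [[403.70790322987693, 0.0, 324.5686161206753], [0.0, 403.70790322987693, 201.0118998030818], [0.0, 0.0, 1.0]] [[-0.987, -0.1598, -0.016], [-0.0986, 0.6817, -0.725], [0.1267, -0.714, -0.6886]] [0.4924, 0.0837, 1.3373]
{'time_s': 0.1, 'q': array([ 1.00991016e+00,  8.78851311e-02,  1.37209188e+00,  3.33075162e-05,
        1.68358972e+00, -1.03125566e-01]), 'joint_vel': array([-0.00060999, -0.00098865, -0.002074  ,  0.00091341,  0.00288821,
        0.00165756]), 'tau': array([ 2.47116666e-03, -3.41252804e+01, -3.03301585e+01,  7.20054097e-02,
        3.04457475e-02, -8.14783812e-05]), 'tool_pos': array([0.24281262, 0.49295604, 0.20442471]), 'tool_rot': array([-3.13963247e+00, -2.36144477e-04,  2.68383554e+00]), 'contact_force': array([-0.01173025,  0.54139651, -0.52250929]), 'torque': array([-0.01243367, -0.03114189, -0.00712578]), 'gripper_force': 0.0, 'grip_width': 0.9977222755041544}
```

View pics/top0.png

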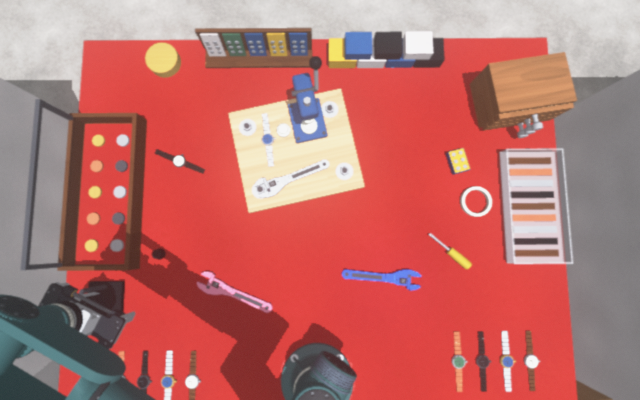

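View pics/side0.png

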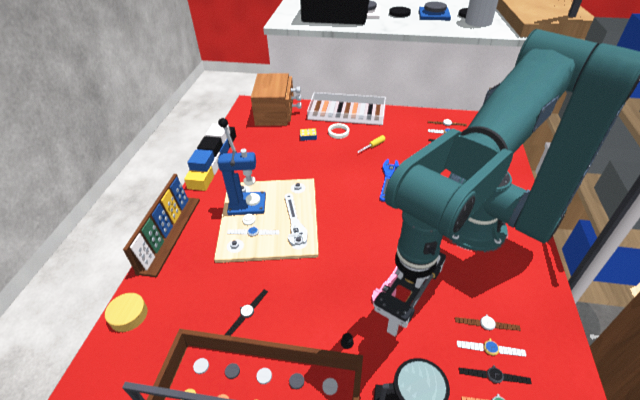

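Top view: the steel wrench is on the board, with its head near (265,187) and its handle eye near (326,163). The look-alikes are pink at (235,292) and blue at (383,278), both on the table. The steel one fits because it lies on the board over a corner nut. I'll confirm it in an enlarged crop.

```bash
cat > h.py <<'E'
import numpy as np, cv2, pickle
def ray(s,u,v,z):
    """pixel -> world point on the plane at height z"""
    R,t=np.array(s["R"]),np.array(s["t"]); K=s["mtx"]
    d=R.T@np.linalg.solve(K,[u,v,1.]); c=-R.T@t
    return c+d*(z-c[2])/d[2]
def pix(s,X):
    p=s["mtx"]@(np.array(s["R"])@np.array(X)+np.array(s["t"])); return p[:2]/p[2]
def crop(s,x,y,w,h,k):
    return cv2.resize(s["img"][y:y+h,x:x+w,::-1],None,fx=k,fy=k,interpolation=cv2.INTER_CUBIC)
E
python3 - <<'E'
from h import *
T=pickle.load(open("top0.pkl","rb"));S=pickle.load(open("side0.pkl","rb"))
a=crop(T,225,85,145,130,4); b=crop(S,210,170,115,100,5)
im=np.zeros((600,800,3),np.uint8)
a=cv2.resize(a,(435,390)); 
cv2.imwrite("pics/c0.png",cv2.resize(crop(T,240,150,100,60,8),(800,480)))
cv2.imwrite("pics/c1.png",crop(S,265,170,60,85,7))
# board corners
for n,s in(("top",T),("side",S)):
    hsv=cv2.cvtColor(s["img"],cv2.COLOR_RGB2HSV)
    m=cv2.inRange(hsv,(12,25,140),(32,140,255))
    c=max(cv2.findContours(m,0,2)[0],key=cv2.contourArea)
    box=cv2.boxPoints(cv2.minAreaRect(c))
    ap=cv2.approxPolyDP(cv2.convexHull(c),6,True)[:,0]
    print(n,cv2.contourArea(c),ap.tolist(),[ray(s,u,v,.018).round(4).tolist() for u,v in ap])
E
```

```text
top 9943.5 [[340, 89], [363, 186], [250, 212], [229, 113]] [[0.8686, -0.0749, 0.018], [0.5619, -0.1407, 0.018], [0.4848, 0.1998, 0.018], [0.793, 0.2701, 0.018]]
side 6061.5 [[313, 179], [316, 256], [215, 261], [226, 193], [256, 181]] [[0.565, -0.1417, 0.018], [0.4905, 0.2139, 0.018], [0.7908, 0.2781, 0.018], [0.8605, -0.0214, 0.018], [0.7721, -0.1007, 0.018]]
```

View pics/c0.png

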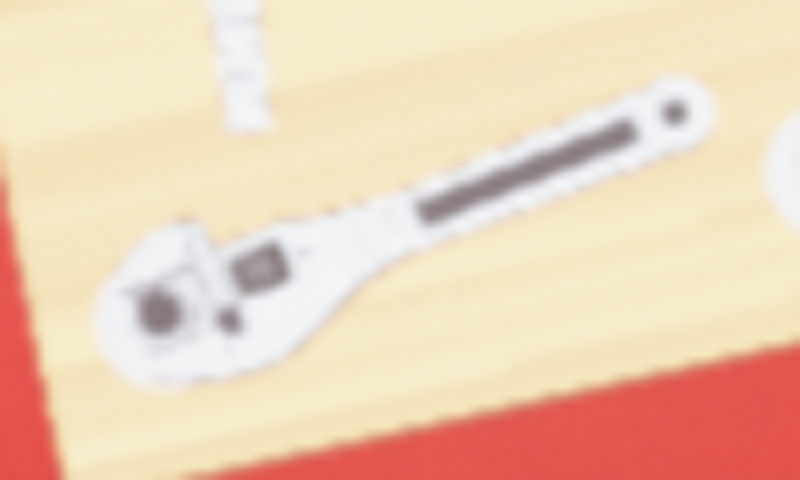

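View pics/c1.png

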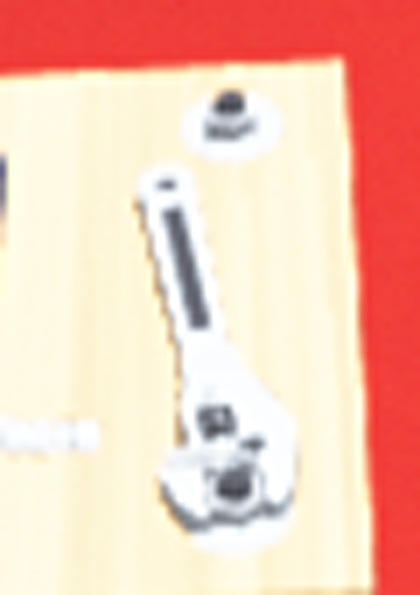

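The crops confirm the steel wrench. In the top view the stud is at (260.0,189.1), the worm at (272.5,183.5) and the eye hole at (324.4,164.0). In the side view they are at (298.6,239.3), (295.7,230.0) and (288.9,196.3).

```bash
python3 - <<'E'
from h import *
from workcell import r
from scipy.spatial.transform import Rotation as Ro
T=pickle.load(open("top0.pkl","rb"));S=pickle.load(open("side0.pkl","rb"))
P={"stud":((260,189.1),(298.6,239.3),.039),"worm":((272.5,183.5),(295.7,230),.0355),"eye":((324.4,164),(288.9,196.3),.030)}
A={}
for k,(a,b,z) in P.items():
    p,q=ray(T,*a,z),ray(S,*b,z); A[k]=(p+q)/2; print(k,p.round(4),q.round(4))
d=A["stud"]-A["eye"]; yaw=np.arctan2(d[1],d[0]); print("wrench yaw",yaw,np.degrees(yaw),"len",np.hypot(*d[:2]))
d=A["worm"]-A["stud"];print("worm dist",np.hypot(*d[:2]))
x=np.array([np.cos(yaw),np.sin(yaw),0]); print("worm from eye line:",A["eye"]+x*(205-39)/1000)
st=r.state();R=Ro.from_euler("xyz",st["tool_rot"]).as_matrix()
print("tool axes",R.round(3).tolist(),st["tool_pos"])
# yaw rotation needed: tool y parallel to wrench x
ty=np.degrees(np.arctan2(R[1,1],R[0,1])); print("tool y heading",ty,"turn world",(np.degrees(yaw)-ty+90)%180-90)
print("worm in tool",R.T@(A["worm"]-st["tool_pos"]))
E
```

```text
stud [0.551  0.1675 0.039 ] [0.5521 0.1734 0.039 ]
worm [0.5682 0.131  0.0355] [0.5702 0.1333 0.0355]
eye [ 0.6278 -0.0243  0.03  ] [ 0.6288 -0.0242  0.03  ]
wrench yaw 1.9463733851278473 111.5189803244168 len 0.20925528997504503
worm dist 0.042167693059288476
worm from eye line: [0.56742238 0.1302076  0.03      ]
tool axes [[-0.897, 0.442, -0.001], [0.442, 0.897, -0.002], [0.0, -0.002, -1.0]] [0.24281262 0.49295604 0.20442471]
tool y heading 63.77247560053523 turn world 47.74650472388157
worm in tool [-0.45228007 -0.17908449  0.16916928]
```

Emit:
arm_command --rot '[[0,0,0],[0,0,0],[0,0,0],[0,0,0],[0,0,0],[0,0,0],[0,0,0],[0,0,0],[0,0,0],[0,0,0],[0,0,0],[0,0,0],[0,0,0]]' --delta_pos '[[-0.038,-0.015,0],[-0.038,-0.015,0],[-0.038,-0.015,0],[-0.038,-0.015,0],[-0.038,-0.015,0],[-0.038,-0.015,0],[-0.038,-0.015,0],[-0.038,-0.015,0],[-0.038,-0.015,0],[-0.038,-0.015,0],[-0.038,-0.015,0],[-0.034,-0.014,0],[0,0,0]]' --claw '[-1,-1,-1,-1,-1,-1,-1,-1,-1,-1,-1,-1,-1]' --squeeze 10

```text
time_s: 1.4
tool_pos: [0.5713, 0.1293, 0.2038]
tool_rot: [-3.139, -0.001, 2.678]
contact_force: [0.7, 0.3, 0.0]
grip_width: 0.007
gripper_force: 0.0
```

Emit:
arm_command --rot '[[0,0,-0.95],[0,0,-0.95],[0,0,-0.95],[0,0,-0.95],[0,0,-0.95],[0,0,-0.95],[0,0,-0.95],[0,0,-0.95],[0,0,-0.95],[0,0,-1],[0,0,0],[0,0,0]]' --delta_pos '[[0,0,0.01],[0,0,0.01],[0,0,0.01],[0,0,0.01],[0,0,0.01],[0,0,0.01],[0,0,0.01],[0,0,0.01],[0,0,0.01],[0,0,0.01],[0,0,0],[0,0,0]]' --claw '[-1,-1,-1,-1,-1,-1,-1,-1,-1,-1,-1,-1]'

```text
time_s: 2.6
tool_pos: [0.5688, 0.1337, 0.1053]
tool_rot: [3.141, -0.001, -2.767]
contact_force: [0.2, -0.6, 0.1]
grip_width: 0.003
gripper_force: 0.0
```

```bash
python3 - <<'E'
from h import *
from workcell import r
S=r.snapshot("side"); st=r.state(); p=st["tool_pos"]
print(p,pix(S,p),pix(S,[.569,.132,.0355]))
cv2.imwrite("pics/s1.png",crop(S,250,150,90,110,5))
E
```

```text
[0.56927593 0.13356921 0.10587409] [294.47489245 214.63253009] [296.14517424 229.74198788]
```

View pics/s1.png

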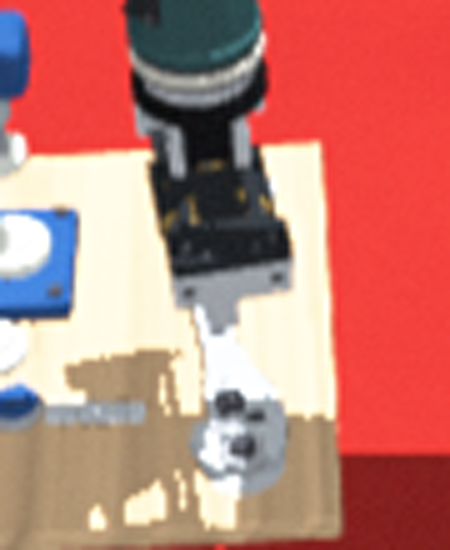

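The tip is where I predicted and the worm is at (296,230), matching the estimate. I'll descend behind the worm and feel for contact.

Emit:
arm_command --rot '[[0,0,0],[0,0,0],[0,0,0],[0,0,0],[0,0,0],[0,0,0],[0,0,0],[0,0,0]]' --delta_pos '[[0,-0.009,0.02],[0,0,0.02],[0,0,0.015],[0,0,0.007],[0,0,0.002],[0,0,0.002],[0,0,0.001],[0,0,0]]' --claw '[-1,-1,-1,-1,-1,-1,-1,-1]'

```text
time_s: 3.45
tool_pos: [0.5732, 0.1248, 0.0392]
tool_rot: [-3.141, 0.001, -2.766]
contact_force: [0.1, 0.4, 0.2]
grip_width: 0.003
gripper_force: 0.0
```

Emit:
arm_command --rot '[[0,0,0],[0,0,0]]' --delta_pos '[[0,0,0.001],[0,0,0]]' --claw '[-1,-1]'

```text
time_s: 3.65
tool_pos: [0.5729, 0.1247, 0.0378]
tool_rot: [-3.142, 0.001, -2.766]
contact_force: [-0.7, 0.1, -0.8]
grip_width: 0.003
gripper_force: 0.0
```

Emit:
arm_command --rot '[[0,0,0],[0,0,0]]' --delta_pos '[[0,0,0.001],[0,0,0]]' --claw '[-1,-1]'

```text
time_s: 3.85
tool_pos: [0.5727, 0.1247, 0.0364]
tool_rot: [3.141, -0.0, -2.766]
contact_force: [1.1, -0.3, -0.7]
grip_width: 0.007
gripper_force: 0.0
```

Emit:
arm_command --rot '[[0,0,0],[0,0,0]]' --delta_pos '[[0,0,0.0005],[0,0,0]]' --claw '[-1,-1]'

```text
time_s: 4.05
tool_pos: [0.5727, 0.1247, 0.0359]
tool_rot: [3.141, -0.0, -2.766]
contact_force: [0.3, -0.2, -0.3]
grip_width: 0.007
gripper_force: 0.0
```

Emit:
arm_command --rot '[[0,0,0],[0,0,0]]' --delta_pos '[[0,0,0.0005],[0,0,0]]' --claw '[-1,-1]'

```text
time_s: 4.25
tool_pos: [0.5728, 0.1247, 0.0355]
tool_rot: [3.142, 0.0, -2.766]
contact_force: [-0.6, -0.6, 0.5]
grip_width: 0.003
gripper_force: 0.1
```

Emit:
arm_command --rot '[[0,0,0],[0,0,0]]' --delta_pos '[[0,0,0.0004],[0,0,0]]' --claw '[-1,-1]'

```text
time_s: 4.45
tool_pos: [0.5729, 0.1247, 0.0353]
tool_rot: [-3.142, 0.0, -2.766]
contact_force: [0.6, -0.1, 0.8]
grip_width: 0.007
gripper_force: 0.5
```

Emit:
arm_command --rot '[[0,0,0],[0,0,0]]' --delta_pos '[[0,0,0.0004],[0,0,0]]' --claw '[-1,-1]'

```text
time_s: 4.65
tool_pos: [0.5729, 0.1247, 0.0351]
tool_rot: [-3.141, 0.0, -2.766]
contact_force: [-1.0, -0.5, 3.6]
grip_width: 0.005
gripper_force: 1.3
```

Emit:
arm_command --rot '[[0,0,0],[0,0,0]]' --delta_pos '[[0,0,0.0004],[0,0,0]]' --claw '[-1,-1]'

```text
time_s: 4.85
tool_pos: [0.573, 0.1246, 0.035]
tool_rot: [-3.141, 0.001, -2.766]
contact_force: [-1.3, -0.4, 4.8]
grip_width: 0.002
gripper_force: 2.3
```

Emit:
arm_command --rot '[[0,0,0],[0,0,0]]' --delta_pos '[[0,0,0.0004],[0,0,0]]' --claw '[-1,-1]'

```text
time_s: 5.05
tool_pos: [0.573, 0.1246, 0.0349]
tool_rot: [-3.141, 0.001, -2.766]
contact_force: [-1.1, -1.4, 6.7]
grip_width: 0.007
gripper_force: 2.9
```

Emit:
arm_command --rot '[[0,0,0],[0,0,0],[0,0,0],[0,0,0]]' --delta_pos '[[0,0,0.0004],[0,0.001,0],[0,0.001,0],[0,0.001,0]]' --claw '[-1,-1,-1,-1]'

```text
time_s: 5.45
tool_pos: [0.5731, 0.1252, 0.035]
tool_rot: [-3.136, 0.002, -2.766]
contact_force: [-0.2, -6.7, 6.3]
grip_width: 0.008
gripper_force: 4.3
```

Emit:
arm_command --rot '[[0,0,0],[0,0,0],[0,0,0]]' --delta_pos '[[0,0.001,0],[0,0.001,0],[0,0.001,0]]' --claw '[-1,-1,-1]'

```text
time_s: 5.75
tool_pos: [0.5723, 0.1271, 0.0356]
tool_rot: [-3.135, 0.002, -2.767]
contact_force: [-1.3, -7.4, 9.9]
grip_width: 0.004
gripper_force: 5.1
```

Emit:
arm_command --rot '[[0,0,0],[0,0,0],[0,0,0]]' --delta_pos '[[0,0.001,0],[0,0.001,0],[0,0.001,0]]' --claw '[-1,-1,-1]'

```text
time_s: 6.05
tool_pos: [0.5709, 0.1309, 0.0358]
tool_rot: [-3.137, 0.002, -2.766]
contact_force: [-1.1, -4.3, 9.4]
grip_width: 0.002
gripper_force: 4.7
```

Emit:
arm_command --rot '[[0,0,0],[0,0,0],[0,0,0],[0,0,0]]' --delta_pos '[[0,0.0015,0],[0,0.0015,0],[0,0.001,0],[0,0.001,0]]' --claw '[-1,-1,-1,-1]'

```text
time_s: 6.45
tool_pos: [0.5687, 0.1368, 0.0346]
tool_rot: [-3.139, 0.002, -2.766]
contact_force: [0.6, -0.4, 2.8]
grip_width: 0.002
gripper_force: 0.9
```

Emit:
arm_command --rot '[[0,0,0],[0,0,0],[0,0,0],[0,0,0]]' --delta_pos '[[0,0.0015,0],[0,0.0015,0],[0,0.001,0],[0,0.001,0]]' --claw '[-1,-1,-1,-1]'

```text
time_s: 6.85
tool_pos: [0.5658, 0.1423, 0.0333]
tool_rot: [-3.141, 0.0, -2.766]
contact_force: [0.2, -0.7, 2.1]
grip_width: 0.005
gripper_force: 1.0
```

Emit:
arm_command --rot '[[0,0,0],[0,0,0],[0,0,0],[0,0,0],[0,0,0],[0,0,0]]' --delta_pos '[[0,0,-0.004],[0,-0.008,0],[0,-0.008,0],[0,0,0.002],[0,0,0.002],[0,0,0]]' --claw '[-1,-1,-1,-1,-1,-1]'

```text
time_s: 7.45
tool_pos: [0.5724, 0.1263, 0.0355]
tool_rot: [-3.14, 0.001, -2.767]
contact_force: [-1.9, -2.2, 7.9]
grip_width: 0.008
gripper_force: 4.0
```

Emit:
arm_command --rot '[[0,0,0],[0,0,0],[0,0,0],[0,0,0]]' --delta_pos '[[0,0.001,0],[0,0.001,0],[0,0.001,0],[0,0.001,0]]' --claw '[-1,-1,-1,-1]'

```text
time_s: 7.85
tool_pos: [0.5714, 0.1287, 0.0358]
tool_rot: [-3.137, 0.001, -2.767]
contact_force: [-1.7, -5.4, 9.3]
grip_width: 0.008
gripper_force: 4.3
```

Emit:
arm_command --rot '[[0,0,0],[0,0,0],[0,0,0],[0,0,0]]' --delta_pos '[[0,0.001,0],[0,0.001,0],[0,0.001,0],[0,0.001,0]]' --claw '[-1,-1,-1,-1]'

```text
time_s: 8.25
tool_pos: [0.5699, 0.1329, 0.0357]
tool_rot: [-3.138, 0.002, -2.767]
contact_force: [-0.9, -4.1, 8.3]
grip_width: 0.0
gripper_force: 3.6
```

Emit:
arm_command --rot '[[0,0,0],[0,0,0]]' --delta_pos '[[0,0.001,0],[0,0.001,0]]' --claw '[-1,-1]'

```text
time_s: 8.45
tool_pos: [0.5689, 0.1355, 0.0351]
tool_rot: [-3.139, 0.001, -2.767]
contact_force: [-0.5, -3.5, 4.9]
grip_width: 0.002
gripper_force: 1.7
```

Emit:
arm_command --rot '[[0,0,0],[0,0,0],[0,0,0],[0,0,0],[0,0,0],[0,0,0],[0,0,0],[0,0,0],[0,0,0],[0,0,0],[0,0,0]]' --delta_pos '[[0,0,-0.004],[0,-0.01,0],[0,0,0.002],[0,0,0.002],[0,0,0],[0,0.001,0],[0,0.001,0],[0,0.001,0],[0,0.001,0],[0,0.001,0],[0,0.001,0]]' --claw '[-1,-1,-1,-1,-1,-1,-1,-1,-1,-1,-1]'

```text
time_s: 9.55
tool_pos: [0.5709, 0.1308, 0.0357]
tool_rot: [-3.137, 0.002, -2.767]
contact_force: [-1.6, -5.3, 9.6]
grip_width: 0.006
gripper_force: 4.4
```

Emit:
arm_command --rot '[[0,0,0],[0,0,0],[0,0,0],[0,0,0]]' --delta_pos '[[0,0.001,0],[0,0.001,0],[0,0.001,0],[0,0.001,0]]' --claw '[-1,-1,-1,-1]'

```text
time_s: 9.95
tool_pos: [0.5693, 0.1355, 0.0351]
tool_rot: [-3.139, 0.002, -2.767]
contact_force: [0.5, -3.3, 4.9]
grip_width: 0.006
gripper_force: 2.1
```

Emit:
arm_command --rot '[[0,0,0],[0,0,0],[0,0,0],[0,0,0],[0,0,0],[0,0,0],[0,0,0],[0,0,0],[0,0,0],[0,0,0],[0,0,0]]' --delta_pos '[[0,0,-0.004],[0,-0.01,0],[0,0,0.002],[0,0,0.002],[0,0,0],[0,0.001,0],[0,0.001,0],[0,0.001,0],[0,0.001,0],[0,0.001,0],[0,0.001,0]]' --claw '[-1,-1,-1,-1,-1,-1,-1,-1,-1,-1,-1]'

```text
time_s: 11.05
tool_pos: [0.5709, 0.1308, 0.0357]
tool_rot: [-3.137, 0.002, -2.767]
contact_force: [-0.7, -5.4, 9.2]
grip_width: 0.003
gripper_force: 4.7
```

Emit:
arm_command --rot '[[0,0,0],[0,0,0],[0,0,0],[0,0,0]]' --delta_pos '[[0,0.001,0],[0,0.001,0],[0,0.001,0],[0,0.001,0]]' --claw '[-1,-1,-1,-1]'

```text
time_s: 11.45
tool_pos: [0.5693, 0.1355, 0.0352]
tool_rot: [-3.139, 0.002, -2.767]
contact_force: [0.6, -2.2, 6.3]
grip_width: 0.002
gripper_force: 2.4
```

Emit:
arm_command --rot '[[0,0,0],[0,0,0],[0,0,0],[0,0,0],[0,0,0],[0,0,0],[0,0,0],[0,0,0],[0,0,0],[0,0,0],[0,0,0]]' --delta_pos '[[0,0,-0.004],[0,-0.01,0],[0,0,0.002],[0,0,0.002],[0,0,0],[0,0.001,0],[0,0.001,0],[0,0.001,0],[0,0.001,0],[0,0.001,0],[0,0.001,0]]' --claw '[-1,-1,-1,-1,-1,-1,-1,-1,-1,-1,-1]'

```text
time_s: 12.55
tool_pos: [0.5709, 0.1304, 0.0357]
tool_rot: [-3.136, 0.001, -2.767]
contact_force: [-1.4, -5.3, 10.0]
grip_width: 0.008
gripper_force: 4.8
```

Emit:
arm_command --rot '[[0,0,0],[0,0,0],[0,0,0],[0,0,0]]' --delta_pos '[[0,0.001,0],[0,0.001,0],[0,0.001,0],[0,0.001,0]]' --claw '[-1,-1,-1,-1]'

```text
time_s: 12.95
tool_pos: [0.5699, 0.1339, 0.0356]
tool_rot: [-3.136, 0.002, -2.767]
contact_force: [-0.1, -6.4, 7.5]
grip_width: 0.003
gripper_force: 3.6
```

Emit:
arm_command --rot '[[0,0,0],[0,0,0],[0,0,0],[0,0,0],[0,0,0],[0,0,0],[0,0,0],[0,0,0],[0,0,0],[0,0,0],[0,0,0]]' --delta_pos '[[0,0,-0.004],[0,-0.01,0],[0,0,0.002],[0,0,0.002],[0,0,0],[0,0.001,0],[0,0.001,0],[0,0.001,0],[0,0.001,0],[0,0.001,0],[0,0.001,0]]' --claw '[-1,-1,-1,-1,-1,-1,-1,-1,-1,-1,-1]'

```text
time_s: 14.05
tool_pos: [0.5715, 0.1289, 0.0357]
tool_rot: [-3.133, 0.001, -2.767]
contact_force: [0.3, -9.6, 8.9]
grip_width: 0.006
gripper_force: 4.9
```

Emit:
arm_command --rot '[[0,0,0],[0,0,0],[0,0,0],[0,0,0]]' --delta_pos '[[0,0.001,0],[0,0.001,0],[0,0.001,0],[0,0.001,0]]' --claw '[-1,-1,-1,-1]'

```text
time_s: 14.45
tool_pos: [0.5705, 0.1319, 0.0358]
tool_rot: [-3.131, 0.002, -2.767]
contact_force: [1.3, -11.1, 9.1]
grip_width: 0.004
gripper_force: 4.5
```

Drag force has gone from 4 N to 11 N, so the jaw is biting. I'll do one more stroke to confirm.

Emit:
arm_command --rot '[[0,0,0],[0,0,0],[0,0,0],[0,0,0],[0,0,0],[0,0,0],[0,0,0],[0,0,0],[0,0,0]]' --delta_pos '[[0,0,-0.004],[0,-0.01,0],[0,0,0.002],[0,0,0.002],[0,0,0.0003],[0,0.001,0],[0,0.001,0],[0,0.001,0],[0,0.001,0]]' --claw '[-1,-1,-1,-1,-1,-1,-1,-1,-1]'

```text
time_s: 15.35
tool_pos: [0.5721, 0.127, 0.0354]
tool_rot: [-3.133, 0.001, -2.767]
contact_force: [0.2, -11.2, 9.8]
grip_width: 0.003
gripper_force: 5.8
```

Emit:
arm_command --rot '[[0,0,0],[0,0,0],[0,0,0]]' --delta_pos '[[0,0.001,0],[0,0.001,0],[0,0.001,0]]' --claw '[-1,-1,-1]'

```text
time_s: 15.65
tool_pos: [0.5714, 0.1291, 0.0358]
tool_rot: [-3.131, 0.001, -2.767]
contact_force: [-0.2, -11.2, 10.1]
grip_width: 0.008
gripper_force: 5.2
```

Emit:
arm_command --rot '[[0,0,0],[0,0,0],[0,0,0]]' --delta_pos '[[0,0.001,0],[0,0.001,0],[0,0.001,0]]' --claw '[-1,-1,-1]'

```text
time_s: 15.95
tool_pos: [0.5707, 0.1315, 0.0358]
tool_rot: [-3.131, 0.002, -2.767]
contact_force: [0.4, -11.8, 9.2]
grip_width: 0.004
gripper_force: 5.1
```

The jaw has bitten: drag saturates near 11.5 N, and I've rolled about 52 mm, roughly 3.9 mm of closing. Next I'll lift and go to the far side of the handle.

Emit:
arm_command --rot '[[0,0,0],[0,0,0],[0,0,0],[0,0,0],[0,0,0],[0,0,0],[0,0,0]]' --delta_pos '[[0,0,-0.02],[0,0,-0.03],[-0.005,-0.032,0],[-0.005,-0.032,0],[-0.005,-0.032,0],[-0.006,-0.031,0],[0,0,0]]' --claw '[-1,-1,-1,-1,-1,-1,-1]'

```text
time_s: 16.65
tool_pos: [0.6351, 0.0231, 0.0816]
tool_rot: [-3.141, -0.001, -2.77]
contact_force: [-0.4, 0.1, 0.5]
grip_width: 0.003
gripper_force: 0.0
```

```bash
python3 - <<'E'
from h import *
from workcell import r
S=r.snapshot("side");T=r.snapshot("top"); st=r.state()
print(st["time_s"],st["tool_pos"],st["q"].round(2))
for n,s in(("side1",S),("top1",T)): pickle.dump(s,open(n+".pkl","wb"))
a=cv2.resize(crop(S,255,165,70,90,1),(400,514),interpolation=cv2.INTER_CUBIC)
b=cv2.resize(crop(T,240,150,100,60,1),(400,240),interpolation=cv2.INTER_CUBIC)
im=np.zeros((514,800,3),np.uint8); im[:,:400]=a; im[:240,400:]=b
cv2.imwrite("pics/s2.png",im)
E
```

```text
16.75 [0.63356787 0.02621945 0.08176483] [-0.05  0.33  1.34  0.    1.48 -1.99]
```

View pics/s2.png

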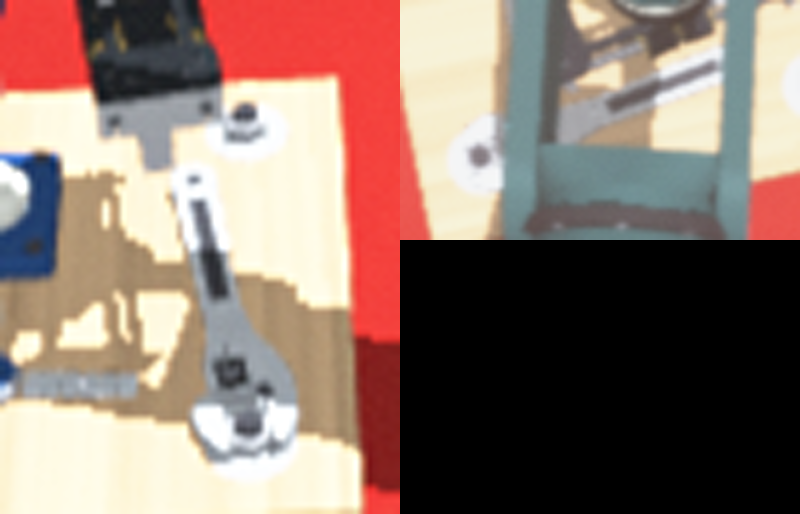

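The wrench hasn't moved: the eye hole is still at side (289,196) and the stud at (298,239). The tip is about 23 mm beyond the handle's centreline. I'll go down beside the handle without touching the board.

Emit:
arm_command --rot '[[0,0,0],[0,0,0],[0,0,0],[0,0,0],[0,0,0],[0,0,0]]' --delta_pos '[[-0.003,0,0.02],[0,0,0.02],[0,0,0.01],[0,0,0.005],[0,0,0.003],[0,0,0]]' --claw '[-1,-1,-1,-1,-1,-1]'

```text
time_s: 17.35
tool_pos: [0.637, 0.0278, 0.0255]
tool_rot: [3.142, 0.001, -2.766]
contact_force: [0.5, -0.6, -0.2]
grip_width: 0.003
gripper_force: 0.0
```

Emit:
arm_command --rot '[[0,0,0],[0,0,0],[0,0,0],[0,0,0]]' --delta_pos '[[0.002,0,0],[0.002,0,0],[0.001,0,0],[0,0,0]]' --claw '[-1,-1,-1,-1]'

```text
time_s: 17.75
tool_pos: [0.6328, 0.0255, 0.026]
tool_rot: [-3.141, 0.002, -2.766]
contact_force: [0.0, 0.4, 1.0]
grip_width: 0.003
gripper_force: 0.4
```

Emit:
arm_command --rot '[[0,0,0],[0,0,0]]' --delta_pos '[[0.001,0,0],[0,0,0]]' --claw '[-1,-1]'

```text
time_s: 17.95
tool_pos: [0.6323, 0.0253, 0.0259]
tool_rot: [-3.141, 0.002, -2.766]
contact_force: [2.5, -0.2, 1.1]
grip_width: 0.005
gripper_force: 1.2
```

Emit:
arm_command --rot '[[0,0,0],[0,0,0]]' --delta_pos '[[0.001,0,0],[0,0,0]]' --claw '[-1,-1]'

```text
time_s: 18.15
tool_pos: [0.6315, 0.025, 0.0259]
tool_rot: [-3.141, 0.003, -2.766]
contact_force: [4.7, 0.8, 0.6]
grip_width: 0.007
gripper_force: 2.1
```

Contact built up at once, with under 1 mm of handle travel. Any play would show as several mm of free swing here, so I'll check the other side lightly too.

Emit:
arm_command --rot '[[0,0,0],[0,0,0],[0,0,0],[0,0,0],[0,0,0],[0,0,0],[0,0,0],[0,0,0]]' --delta_pos '[[-0.003,0,0],[0,0,-0.03],[0.026,0,0],[0.025,0,0],[0,0,0.015],[0,0,0.012],[0,0,0.004],[0,0,0]]' --claw '[-1,-1,-1,-1,-1,-1,-1,-1]'

```text
time_s: 18.95
tool_pos: [0.5849, 0.0076, 0.0219]
tool_rot: [3.14, -0.004, -2.766]
contact_force: [-0.7, -0.3, 0.6]
grip_width: 0.006
gripper_force: 0.0
```

Emit:
arm_command --rot '[[0,0,0],[0,0,0],[0,0,0]]' --delta_pos '[[-0.001,0,0],[-0.001,0,0],[0,0,0]]' --claw '[-1,-1,-1]'

```text
time_s: 19.25
tool_pos: [0.5884, 0.0081, 0.0247]
tool_rot: [-3.141, 0.001, -2.766]
contact_force: [0.3, -0.6, 0.1]
grip_width: 0.006
gripper_force: 0.0
```

Emit:
arm_command --rot '[[0,0,0],[0,0,0]]' --delta_pos '[[-0.001,0,0],[0,0,0]]' --claw '[-1,-1]'

```text
time_s: 19.45
tool_pos: [0.5888, 0.0084, 0.0245]
tool_rot: [-3.141, 0.001, -2.766]
contact_force: [0.2, 0.7, -0.4]
grip_width: 0.006
gripper_force: 0.0
```

Emit:
arm_command --rot '[[0,0,0],[0,0,0]]' --delta_pos '[[-0.001,0,0],[0,0,0]]' --claw '[-1,-1]'

```text
time_s: 19.65
tool_pos: [0.5896, 0.0087, 0.0243]
tool_rot: [-3.142, 0.0, -2.766]
contact_force: [1.3, 0.3, -0.3]
grip_width: 0.001
gripper_force: 0.0
```

Emit:
arm_command --rot '[[0,0,0],[0,0,0],[0,0,0]]' --delta_pos '[[-0.001,0,0],[-0.001,0,0],[0,0,0]]' --claw '[-1,-1,-1]'

```text
time_s: 19.95
tool_pos: [0.5914, 0.0095, 0.0242]
tool_rot: [3.142, 0.0, -2.766]
contact_force: [-0.4, 0.2, 0.3]
grip_width: 0.008
gripper_force: 0.0
```

Emit:
arm_command --rot '[[0,0,0],[0,0,0]]' --delta_pos '[[-0.001,0,0],[0,0,0]]' --claw '[-1,-1]'

```text
time_s: 20.15
tool_pos: [0.5921, 0.0098, 0.0241]
tool_rot: [3.141, -0.0, -2.766]
contact_force: [-0.7, -1.2, 0.2]
grip_width: 0.003
gripper_force: 0.2
```

Emit:
arm_command --rot '[[0,0,0],[0,0,0]]' --delta_pos '[[-0.001,0,0],[0,0,0]]' --claw '[-1,-1]'

```text
time_s: 20.35
tool_pos: [0.5926, 0.0099, 0.0241]
tool_rot: [3.141, -0.002, -2.766]
contact_force: [-2.5, -1.0, 0.7]
grip_width: 0.006
gripper_force: 1.4
```

There's no play on this side either: the contacts are 42 mm apart, which is handle plus fingertip, and force builds at once. I'll go back to the far side for the tightening arc.

Emit:
arm_command --rot '[[0,0,0],[0,0,0],[0,0,0],[0,0,0],[0,0,0],[0,0,0],[0,0,0],[0,0,0]]' --delta_pos '[[0.003,0,0],[0,0,-0.03],[-0.025,0,0],[-0.025,0,0],[0,0,0.015],[0,0,0.012],[0,0,0.003],[0,0,0]]' --claw '[-1,-1,-1,-1,-1,-1,-1,-1]'

```text
time_s: 21.15
tool_pos: [0.6348, 0.0272, 0.022]
tool_rot: [3.14, -0.004, -2.766]
contact_force: [-0.6, 0.5, 0.3]
grip_width: 0.003
gripper_force: 0.0
```

Emit:
arm_command --rot '[[0,0,0],[0,0,0],[0,0,0],[0,0,0]]' --delta_pos '[[0.002,0,0],[0.001,0,0],[0.001,0,0],[0,0,0]]' --claw '[-1,-1,-1,-1]'

```text
time_s: 21.55
tool_pos: [0.6333, 0.0259, 0.0248]
tool_rot: [-3.141, 0.001, -2.766]
contact_force: [-0.2, -0.5, 1.0]
grip_width: 0.004
gripper_force: 0.0
```

Emit:
arm_command --rot '[[0,0,0],[0,0,0.5],[0,0,0.5],[0,0,0.5],[0,0,0.5],[0,0,0.5],[0,0,0.5],[0,0,0]]' --delta_pos '[[0.002,0,0],[0.007,-0.0006,0],[0.007,-0.0006,0],[0.007,-0.0006,0],[0.007,-0.0006,0],[0.007,-0.0006,0],[0.007,-0.0006,0],[0,0,0]]' --claw '[-1,-1,-1,-1,-1,-1,-1,-1]'

```text
time_s: 22.35
tool_pos: [0.5925, 0.0101, 0.0247]
tool_rot: [-3.14, 0.002, -3.028]
contact_force: [1.3, -2.1, -0.7]
grip_width: 0.006
gripper_force: 0.9
```

Emit:
arm_command --rot '[[0,0,0.5],[0,0,0.5],[0,0,0.5],[0,0,0.5],[0,0,0.5],[0,0,0.5],[0,0,0.5],[0,0,0.5],[0,0,0.5],[0,0,0.5],[0,0,0.5],[0,0,0]]' --delta_pos '[[0.007,-0.0006,0],[0.007,-0.0006,0],[0.007,-0.0006,0],[0.007,-0.0006,0],[0.007,-0.0006,0],[0.007,-0.0006,0],[0.007,-0.0006,0],[0.007,-0.0006,0],[0.007,-0.0006,0],[0.007,-0.0006,0],[0.007,-0.0006,0],[0,0,0]]' --claw '[-1,-1,-1,-1,-1,-1,-1,-1,-1,-1,-1,-1]'

```text
time_s: 23.55
tool_pos: [0.5156, 0.0112, 0.0247]
tool_rot: [-3.14, 0.002, 2.776]
contact_force: [0.6, -2.4, 0.9]
grip_width: 0.007
gripper_force: 1.2
```

```bash
python3 - <<'E'
from h import *
from workcell import r
S=r.snapshot("side"); st=r.state(); print(st["tool_pos"],st["tool_rot"],st["contact_force"])
pickle.dump(S,open("side2.pkl","wb"))
cv2.imwrite("pics/s3.png",crop(S,265,165,80,90,6))
E
```

```text
[0.51580978 0.01153241 0.02471269] [-3.14100881e+00  1.55883630e-03  2.77673039e+00] [ 1.76932885 -2.86337423  0.85905335]
```

View pics/s3.png

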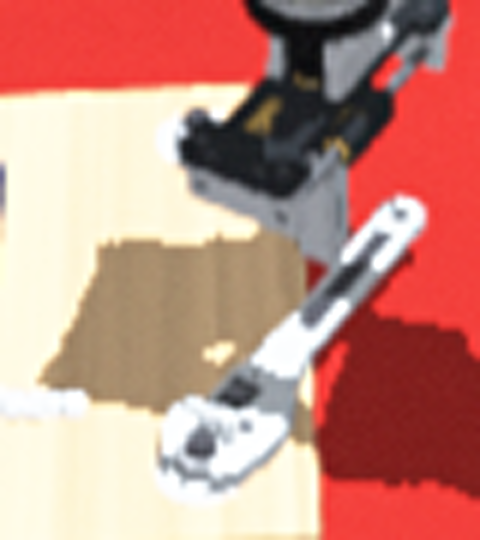

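The wrench has swung with the tip: stud at side (298.7,238.7), eye hole now (332.0,200.3), about 42°. I'll push the last 2.5°, then back off and up.

Emit:
arm_command --rot '[[0,0,0.5],[0,0,0],[0,0,0],[0,0,0],[0,0,0],[0,0,0],[0,0,0],[0,0,0],[0,0,0]]' --delta_pos '[[0.007,-0.0006,0],[0,0,0],[-0.004,0,0],[-0.004,0,0],[0,0,-0.02],[0,0,-0.04],[0,0,-0.04],[0,-0.04,-0.03],[0,0,0]]' --claw '[-1,-1,-1,-1,-1,-1,-1,-1,-1]'

```text
time_s: 24.5
tool_pos: [0.5021, -0.0281, 0.1596]
tool_rot: [3.14, 0.009, 2.73]
contact_force: [0.2, 0.8, 0.0]
grip_width: 0.001
gripper_force: 0.0
```

```bash
python3 - <<'E'
from h import *
from workcell import r
S=r.snapshot("side"); st=r.state(); print(st["time_s"],st["tool_pos"],st["contact_force"])
cv2.imwrite("pics/s4.png",crop(S,265,165,80,90,6))
def yaw(a,b):
    d=ray(S,*a,.039)-ray(S,*b,.030); return np.degrees(np.arctan2(d[1],d[0]))
print(yaw((298.6,239.3),(288.9,196.3)),yaw((298.7,238.7),(332,200.3)))
E
```

```text
24.55 [ 0.5012713  -0.02656334  0.15667212] [-0.63253124 -0.15862866  0.48936372]
111.23603966388835 68.91188452842873
```

View pics/s4.png

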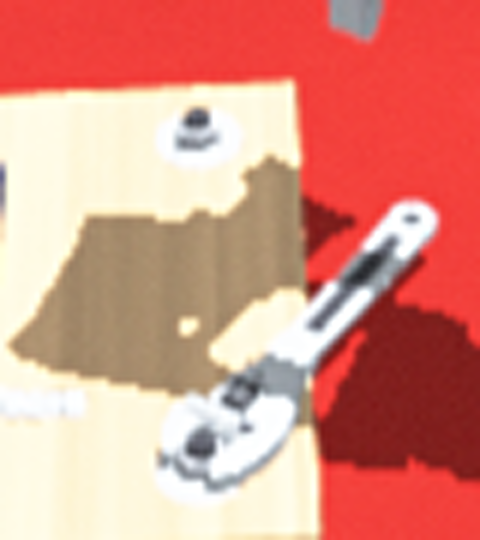

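The eye hole is at side (333.5,201.3) and the stud at (298.5,238.8), so the wrench has turned about 44–45°. It lies flat on the nut and the robot is clear, so I'm handing in.

```bash
python3 -c "
from workcell import r
print(r.finish_job())"
```

```text
the job is handed in; nothing more can be done
None
```

I closed the jaw snugly on the nut, tightened the nut about 45° clockwise as measured in the camera images, and left the wrench lying flat on it with the robot clear; the job is handed in, but no verdict came back.

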